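# Find the concealed catch of a battery unit and push its slipped pack home

## Robot

A 7-joint arm with a two-finger parallel gripper is mounted at the origin on a cart in front of the work surface, level with it; the furniture and walls round the work are solid. World frame = base frame: x ahead of the robot, y to its left, z up, the work surface at z = 0. Lengths are in m, angles in rad, forces in N, time in s.
With the tool pointing down it reaches from about 0.425 to 1.025 m from the base axis. Payload 9.4 kg.
Tool frame: the origin (TCP) lies on the centre line of the jaws, within the pads' length; the fingertips stand 25 mm ahead of it and the grasp point (between the pads) lies 6 mm ahead of it (arm.nose_length is the distance from the TCP to the fingertips, in m); z points along the fingers, y is the line along which they close (so a half turn about z gives the same grasp; the last joint's range is limited). The gripper opens to 85 mm and grips with 20 to 120 N. Pads are 22 mm wide; open, the fingers measure 114 mm over their backs; the gripper's body (76 mm by 85 mm) begins 54 mm behind the grasp point. The pads swing forward as they close: fully open they stand 13 mm farther back than shut.
Start: joints at [-1.345, 0.599, -0.003, 1.599, 0.002, 0.943, -0.08], TCP at [0.216, 0.692, 0.256] pointing down, gripper open.
Joint ranges: [-2.57, 2.57], [-0.35, 1.97], [-1.29, 1.29], [0.11, 2.56], [-1.05, 4.19], [0.11, 1.86], [-2.63, 2.63]. Speed limits (rad/s): [2.22, 2.22, 3.01, 3.01, 3.14, 3.14, 3.14].

## Interface

Orientations are given as a 3x3 rotation matrix whose columns are the frame's x, y, z axes.
In Python, from workcell import arm, optics gives the robot as it stands. The module is installed in compiled form; this text tells all that it offers.
- The arm moves only by the tool step_arm, never from a script. Its argument "deltas" is a list of rows, each a list of 5 numbers: the gripper's target within -1 to 1 (shut at 1, half-way at 0, fully open at -1), then the shift along the world's x, y, z each as a share of 0.04 m, from -1 to 1, then the turn about the world's z as a share of 0.08 rad, from -1 to 1. In form: [[grip, dx, dy, dz, roll], ...]. A call has 1 to 5 rows; each row shifts and turns the commanded pose from where the row before left it; what a row does not reach is not made up. A row lasts 1/8 s, in which the tool goes at most 62.5 mm and 10.7 degrees, less where a joint would pass 70% of its speed; a pose out of reach is approached as far as the arm can. A call with a number of a shift or a turn outside -1 to 1 is refused whole. A call with a gripper value outside its range is refused whole. The fingers move at their own pace and stop on an object; the grip force is fixed at half the most. Time passes only in rows, so rows that do not move let the fingers close. It gives the time, the measured TCP pose, the force, the opening and the grip force at its end, in the units of the state.
- arm.observe(): the state, without advancing time (a new reading comes with each control period).
- optics.capture(name): name is "scene" or "top"; returns the picture (400x640x3 uint8, red, green, blue); there is no depth.
- optics.get_calibration(name): a dict with "camera_matrix" (3x3 intrinsics, pixels), "rvec" (rotation vector, rad) and "tvec" (3), from world to camera coordinates, as OpenCV has them. Camera axes: x right, y down, z forward; pixel columns grow to the right and rows downward; lengths in m; the calibration is good to about 2 mm. A picture is of the moment at which its call begins. get_calibration takes no time and is no camera call.
- arm.close_job(): hands the job in; it is judged then, once.
The state is a dict: "clock": time; "joints": joint angles; "qvel": joint speeds; "joint_torque": joint torques, N m; "eef_pos": TCP position; "eef_rot": TCP orientation; "ft_force": force on the tool from outside, world axes, zero at the start; "ft_torque": the same for the moment, N m; "gripper_width": opening from 0.0 (shut) to 1.0 (fully open); "gripper_force": force on a finger pad.
Only numpy, scipy, OpenCV 4.12 (cv2) and the standard library are available. Lean on these libraries where they do the work, as an engineer would, in place of code of your own. Each camera call takes 0.05 s, during which the arm holds its last target. There are 200 camera calls.

## Task

The battery unit on the bench is dead because the pack inside has slid off its contacts. Feel along the black ribbed panel on its front deck for the unmarked flush catch and press it so that the orange cover springs up, push the cover right back until it lies open, then push the pack along its bay until it is fully home on the contacts. Work with the fingertips only: take neither the cover nor the pack between the fingers, do not lift the pack out of its bay, leave the tools and parts round about where they are, and leave the cover open.

Things in the scene. Friction and masses are not known exactly. Their poses are not given: they have to be found in the camera images.
- battery_unit: grey plastic housing with rubber corners, 200 (x) by 300 (y) by 72 mm high, fixed to the bench. Origin: centre of its underside; x points from its front (panel side, towards the robot) to its back (hinge side), y to its left, z up. Front deck at z 72 mm, x -100 to -26 mm: black ribbed panel in the middle, round capped outlets 4 mm proud at y -109 and +109 mm
- panel_middle (a point): middle of the panel's surface, 3 mm below the deck; axes as the unit's. The panel shows 60 (x) by 138 mm (y), all rigid but the catch: a plate 59 (x) by 43 mm (y), black and ribbed like the rest and so hardly to be seen, set 1.5 mm below the panel's surface. Its centre is on the panel's middle line, anywhere up to 39 mm left or right of this point (along y)
- catch (a joint): how far the catch is pressed down, m: 0 at rest, 0.006 at its stop. Spring-loaded: starts to move at 2 N, takes about 5 N at 4 mm, where the cover's latch lets go, and 6 N at the stop; comes back up by itself
- cover (a joint): opening angle of the orange cover, rad: 0 shut and latched. When the catch is pressed a spring throws it up to about 0.87. From there it swings easily; let go before it is upright (1.57) it falls back to that angle, past upright it falls open by itself to its stop at 2.75 and lies back behind the unit
- cover_edge (a point): middle of the cover's front edge. The cover is 114 (x) by 244 (y) by 7 mm thick, flush with the deck while shut. x points from this edge to the hinge, y along the edge to the unit's left, z out of the outer face. A steel keeper 28 mm wide hangs 22 mm below the cover just behind this point
- cover_hinge (a point): middle of the cover's hinge line, which runs along the unit's y at its back: x +91 mm, z 72 mm in the unit's frame; axes as the unit's. The spring plunger that throws the cover up, a steel pin 8 mm thick, then stands at the right end of the bay, 21 mm in front of this line and 104 mm to the right, its tip 11 mm above the deck
- bay_floor (a point): point on the floor of the battery bay under the cover; axes as the unit's; unit's frame x +30, y 0, z 18 mm. From here the bay runs 85 mm right to the face of the black contact block (38 mm high) and 124 mm left to a wall 54 mm high (level with the deck). Two guide rails 18 mm high run along y, 35 mm in front of and behind this point
- battery_pack: dark pack with an orange band, 66 (x) by 120 (y) by 40 mm high, under 0.6 kg, loose on the bay's floor between the guide rails (2 mm play each side). Origin: centre of its underside; axes as the unit's. Slots in its right end (-y) slip over two brass blades of the contact block. Home, its right end meets the block (origin 25 mm right of point bay_floor); it starts 25 to 45 mm short
- tube_offcut: rusty square tube offcut, 30 by 85 by 30 mm, on the bench left of the unit; leave alone
- screwdriver: red screwdriver, 27 by 190 by 28 mm, on the bench behind the unit; leave alone
- weld_magnet: flat three-cornered steel and blue welding magnet, 78 by 82 by 16 mm, on the bench beyond the welded pipe, left of the unit; leave alone
- big_nut: rusty nut, 30 by 34 by 16 mm, on the bench near the unit's left front; leave alone
- hex_bolt: rusty bolt, 27 by 65 by 24 mm, on the bench left of the unit; leave alone
- small_nut: rusty nut, 24 by 27 by 13 mm, lying on the unit's right shoulder beside the cover; leave alone

How it is judged:
By the outcome, as a careful person would: the job done as asked, in the order asked, and still so for the second after the job is handed in, with the robot touching nothing.
It also fails if it takes over 61 s, if anything falls off the work surface, if the arm or the gripper's body presses on something with over 40 N, if the wrist force passes 120 N, or if a joint passes its speed limit or range.

## Working session

There is one attempt and no reset: what is moved stays moved. The work goes in short steps, Python scripts to look and compute and a tool call to move; the robot and the scene stay as the last step left them, time stands still between calls to the robot, and variables do not carry over. Pictures are saved under pics/ and viewed, at most 10 in all, crops included, and the job is handed in when it is done.

Besides the shell and the picture viewer there is one more tool, called after "Request:" by a JSON object that holds its "method" and its "body", one argument or row to a line. step_arm: Moves the arm, as the interface text tells. Its arguments: {"type":"object","properties":{"deltas":{"type":"array","items":{"type":"array","items":{"type":"number"}}}},"required":["deltas"]}

```bash
mkdir -p pics; python3 - <<'E'
from workcell import arm, optics
import cv2
for n in("scene","top"):
    cv2.imwrite(f"pics/{n}0.png",optics.capture(n)[:,:,::-1]); print(n,optics.get_calibration(n))
s=arm.observe(); print({k:s[k] for k in("clock","eef_pos","eef_rot","ft_force","gripper_width")},arm.nose_length)
E
```

```text
scene {'camera_matrix': array([[407.43943074,   0.        , 320.73113746],
       [  0.        , 407.43943074, 199.2912285 ],
       [  0.        ,   0.        ,   1.        ]]), 'rvec': array([ 2.15446621, -1.22149374,  0.44850344]), 'tvec': array([-0.3876347 ,  0.39316722,  0.70638505])}
top {'camera_matrix': array([[493.48162243,   0.        , 311.82700971],
       [  0.        , 493.48162243, 206.15385126],
       [  0.        ,   0.        ,   1.        ]]), 'rvec': array([ 2.13755609, -2.09055462,  0.18688726]), 'tvec': array([-0.11644131,  0.58317914,  1.09428952])}
{'clock': 0.1, 'eef_pos': array([0.21605832, 0.69166829, 0.25550331]), 'eef_rot': array([[-9.54530230e-01,  2.98114010e-01, -2.77881794e-04],
       [ 2.98114108e-01,  9.54529294e-01, -1.34356452e-03],
       [-1.35289093e-04, -1.36531343e-03, -9.99999059e-01]]), 'ft_force': array([ 0.41074478, -0.88898133, -0.53930314]), 'gripper_width': 1.000996403610197} 0.025
```

View pics/top0.png

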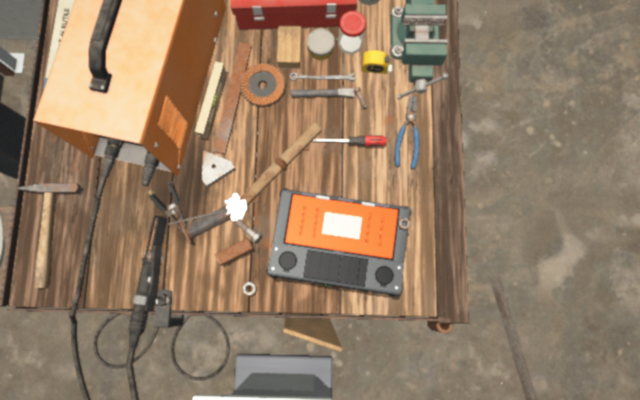

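View pics/scene0.png

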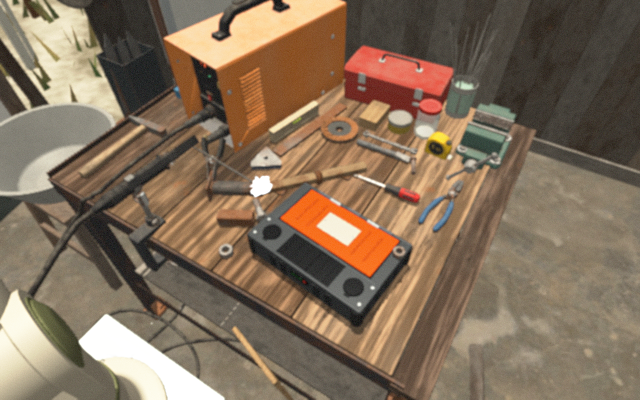

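The top view shows the unit with its cover at about (342,225), the outlets at about (288,261) and (384,275), and the panel between them. The small nut is at (405,224). I'll fit the unit's pose from enlarged crops.

```bash
python3 - <<'E'
import cv2,numpy as np
a=cv2.imread("pics/top0.png")[180:305,255:420]; b=cv2.imread("pics/scene0.png")[175:325,240:420]
a=cv2.resize(a,(660,500),interpolation=cv2.INTER_CUBIC)
a=np.clip(a.astype(float)*1.5,0,255).astype(np.uint8)
cv2.imwrite("pics/c1.png",a)
for n in("top","scene"):
    im=cv2.imread(f"pics/{n}0.png");h=cv2.cvtColor(im,cv2.COLOR_BGR2HSV)
    m=cv2.inRange(h,(3,200,150),(14,255,255)); k,l,st,c=cv2.connectedComponentsWithStats(m)
    for i in np.argsort(-st[1:,4])[:3]+1: print(n,st[i],c[i])
    box=(270,190,410,262) if n=="top" else (275,185,400,280)
    mm=np.zeros_like(m);mm[box[1]:box[3],box[0]:box[2]]=m[box[1]:box[3],box[0]:box[2]]
    cnt=max(cv2.findContours(mm,cv2.RETR_EXTERNAL,cv2.CHAIN_APPROX_NONE)[0],key=cv2.contourArea)
    print(cv2.approxPolyN(cnt,4,ensure_convex=True).reshape(-1,2))
E
```

```text
Traceback (most recent call last):
ValueError: max() iterable argument is empty
```

View pics/c1.png

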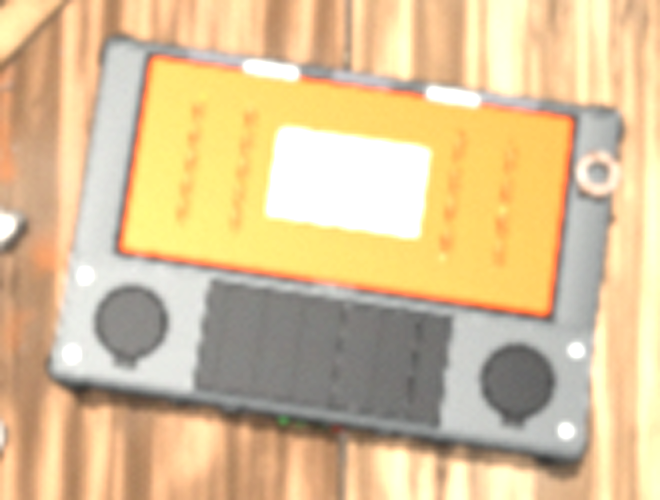

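The crop shows the cover corners at (150,55), (574,116), (551,316) and (118,252), and the outlets at (131,322) and (517,380). Two darker seams on the panel at x≈340 and 415 are about 43 mm apart, so the catch is probably there, roughly 28 mm right of the middle. I'll confirm that by touch.

```bash
cat > h.py <<'E'
import cv2,numpy as np
from workcell import arm,optics
from scipy.optimize import least_squares
C={n:optics.get_calibration(n) for n in("top","scene")}
def proj(n,P): return cv2.projectPoints(np.asarray(P,float).reshape(-1,3),C[n]["rvec"],C[n]["tvec"],C[n]["camera_matrix"],None)[0].reshape(-1,2)
def ray(n,uv,z):
    c=C[n];R=cv2.Rodrigues(c["rvec"])[0];o=-R.T@c["tvec"];d=R.T@np.linalg.solve(c["camera_matrix"],[uv[0],uv[1],1]);return o+d*(z-o[2])/d[2]
def W(p,P):
    c,s=np.cos(p[2]),np.sin(p[2]);P=np.atleast_2d(P)
    return P@np.array([[c,-s,0],[s,c,0],[0,0,1]]).T+[p[0],p[1],0]
E
python3 - <<'E'
from h import *
cr=lambda a:(np.array(a)+.5)/4-.5+[255,180]
px=cr([[150,55],[574,116],[551,316],[118,252],[131,322],[517,380]])
def f(p):
    P=[[.091,.122,.072],[.091,-.122,.072],[-.023,-.122,.072],[-.023,.122,.072],[p[3],.109,.076],[p[3],-.109,.076]]
    return (proj("top",W(p,P))-px).ravel()
r=least_squares(f,[.6,0,0,-.063]);p=r.x;print(p,r.fun.round(2))
np.save("p.npy",p[:3])
print("scene corners",proj("scene",W(p,[[.091,.122,.072],[.091,-.122,.072],[-.023,-.122,.072],[-.023,.122,.072]])).round(1))
for u in([340,350],[415,360],[200,340],[450,375]):
    w=ray("top",cr(u),.069);c,s=np.cos(p[2]),np.sin(p[2]);d=w[:2]-p[:2];print(u,np.array([[c,s],[-s,c]])@d)
for y in(.03,0,-.03):print(W(p,[-.063,y,.069]))
print(arm.observe()["joints"])
E
```

```text
[ 0.50511256 -0.16784539 -0.12591826 -0.06198048] [ 0.28  0.32 -0.41  0.29 -0.57 -0.32  0.42 -0.27  0.    0.    0.29  0.03]
scene corners [[311.  187.7]
 [399.2 239.1]
 [369.6 275.8]
 [279.  217.2]]
[340, 350] [-0.05959996 -0.00908707]
[415, 360] [-0.0589066  -0.05141323]
[200, 340] [-0.0657014   0.06951344]
[450, 375] [-0.06428283 -0.07185771]
[[ 0.44637892 -0.13017101  0.069     ]]
[[ 0.44261135 -0.15993349  0.069     ]]
[[ 0.43884377 -0.18969597  0.069     ]]
[-1.34474197  0.60005244 -0.00254291  1.60003502  0.00180833  0.9428792
 -0.07982504]
```

Request:
{"method": "step_arm", "body": {
  "deltas": [
    [1,0.42,-1,0,0.74],
    [1,0.42,-1,0,0.74],
    [1,0.42,-1,0,0.74],
    [1,0.42,-1,0,0],
    [1,0.42,-1,0,0]
  ]
}}

```text
clock: 0.72
eef_pos: [0.3006, 0.4905, 0.256]
eef_rot: [[-0.992, 0.125, -0.0], [0.125, 0.992, -0.0], [0.0, -0.0, -1.0]]
ft_force: [1.5, 0.1, -0.4]
gripper_width: -0.001
gripper_force: 0.0
```

Request:
{"method": "step_arm", "body": {
  "deltas": [
    [1,0.42,-1,0,0],
    [1,0.42,-1,0,0],
    [1,0.42,-1,0,0],
    [1,0.4,-1,0,0],
    [1,0.4,-1,0,0]
  ]
}}

```text
clock: 1.35
eef_pos: [0.3829, 0.2906, 0.2562]
eef_rot: [[-0.992, 0.125, -0.0], [0.125, 0.992, -0.0], [0.0, -0.0, -1.0]]
ft_force: [-0.3, -0.1, 0.5]
gripper_width: -0.0
gripper_force: 0.0
```

Request:
{"method": "step_arm", "body": {
  "deltas": [
    [1,0.4,-1,0,0],
    [1,0.4,-1,0,0],
    [1,0.4,-1,0,0],
    [1,0.2,-1,0,0],
    [1,0,-1,0,0]
  ]
}}

```text
clock: 1.98
eef_pos: [0.439, 0.0906, 0.2561]
eef_rot: [[-0.992, 0.125, 0.0], [0.125, 0.992, -0.0], [-0.0, -0.0, -1.0]]
ft_force: [0.2, -0.2, 0.4]
gripper_width: 0.001
gripper_force: 0.0
```

Request:
{"method": "step_arm", "body": {
  "deltas": [
    [1,0,-1,0,0],
    [1,0,-1,0,0],
    [1,0,-1,-0.5,0],
    [1,0,-1,-0.5,0],
    [1,0,-1,-0.5,0]
  ]
}}

```text
clock: 2.6
eef_pos: [0.4385, -0.1092, 0.1957]
eef_rot: [[-0.992, 0.125, 0.0], [0.125, 0.992, -0.0], [-0.0, 0.0, -1.0]]
ft_force: [0.3, 0.1, 0.3]
gripper_width: 0.001
gripper_force: 0.0
```

Request:
{"method": "step_arm", "body": {
  "deltas": [
    [1,-0.12,-1,-0.5,0],
    [1,0,-0.97,-0.6,0],
    [1,0,0,-0.6,0],
    [1,0,0,-0.4,0],
    [1,0,0,-0.3,0]
  ]
}}

```text
clock: 3.22
eef_pos: [0.4336, -0.1869, 0.0994]
eef_rot: [[-0.992, 0.125, -0.001], [0.125, 0.992, 0.0], [0.001, 0.0, -1.0]]
ft_force: [0.2, -0.9, 1.0]
gripper_width: 0.003
gripper_force: 0.0
```

Request:
{"method": "step_arm", "body": {
  "deltas": [
    [1,0,0,-0.2,0],
    [1,0,0,-0.1,0],
    [1,0,0,-0.05,0]
  ]
}}

```text
clock: 3.6
eef_pos: [0.4337, -0.1867, 0.0865]
eef_rot: [[-0.992, 0.125, 0.0], [0.125, 0.992, -0.0], [-0.0, -0.0, -1.0]]
ft_force: [-1.3, 0.2, 4.8]
gripper_width: 0.002
gripper_force: 2.8
```

Request:
{"method": "step_arm", "body": {
  "deltas": [
    [1,0,0,-0.03,0],
    [1,0,0,0,0],
    [1,0,0,0,0]
  ]
}}

```text
clock: 3.98
eef_pos: [0.4338, -0.1867, 0.0862]
eef_rot: [[-0.992, 0.125, 0.001], [0.125, 0.992, -0.0], [-0.001, -0.0, -1.0]]
ft_force: [-2.0, 0.4, 16.1]
gripper_width: -0.001
gripper_force: 8.1
```

```bash
python3 - <<'E'
from h import *
a=optics.capture("top")[150:330,240:440];b=optics.capture("scene")[140:320,230:430]
cv2.imwrite("pics/o1.png",cv2.resize(np.hstack([a,b])[:,:,::-1],None,fx=2,fy=2,interpolation=cv2.INTER_CUBIC))
E
```

```text
(no output)
```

View pics/o1.png

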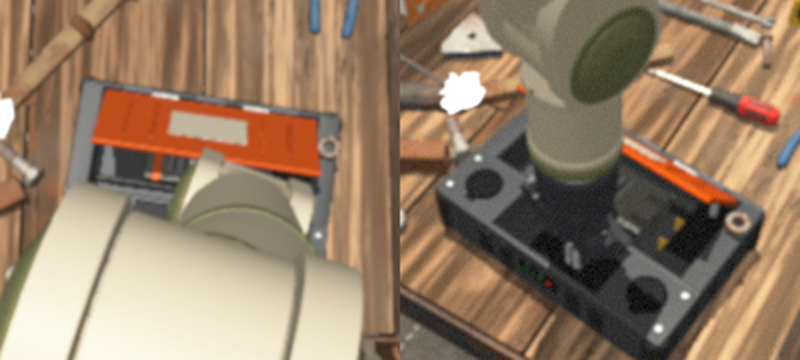

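The cover has sprung up (top view: its edge runs from about (95,140) to (320,170)). The pack and its orange band show in the bay. I'll raise the fingers, step right of the keeper, and push the cover's edge back.

Request:
{"method": "step_arm", "body": {
  "deltas": [
    [1,0,0,0.6,0],
    [1,0,-0.1,0.6,0],
    [1,-0.05,-0.3,0.6,0],
    [1,0,0,0.3,0],
    [1,0.4,-0.05,0,0]
  ]
}}

```text
clock: 4.7
eef_pos: [0.4479, -0.2046, 0.1698]
eef_rot: [[-0.992, 0.125, 0.001], [0.125, 0.992, -0.0], [-0.001, -0.0, -1.0]]
ft_force: [0.7, 0.1, -0.3]
gripper_width: -0.003
gripper_force: 0.0
```

Request:
{"method": "step_arm", "body": {
  "deltas": [
    [1,0.5,-0.06,0,0],
    [1,0.5,-0.06,0,0],
    [1,0.4,-0.05,0,0],
    [1,0.4,-0.05,0,0],
    [1,0.4,-0.05,0,0]
  ]
}}

```text
clock: 5.32
eef_pos: [0.5367, -0.2155, 0.1687]
eef_rot: [[-0.992, 0.125, -0.0], [0.125, 0.992, 0.0], [0.0, 0.0, -1.0]]
ft_force: [-0.5, -0.6, 0.7]
gripper_width: 0.001
gripper_force: 0.4
```

Request:
{"method": "step_arm", "body": {
  "deltas": [
    [1,0.4,-0.05,0,0],
    [1,0.4,-0.05,0,0],
    [1,0.4,-0.05,0,0],
    [1,0.4,-0.05,0,0],
    [1,0.4,-0.05,0,0]
  ]
}}

```text
clock: 5.95
eef_pos: [0.6167, -0.2257, 0.1687]
eef_rot: [[-0.992, 0.125, -0.0], [0.125, 0.992, 0.0], [0.0, 0.0, -1.0]]
ft_force: [-0.1, -0.5, -0.9]
gripper_width: -0.001
gripper_force: 0.0
```

Request:
{"method": "step_arm", "body": {
  "deltas": [
    [1,0,0,0.9,0],
    [1,-0.6,0.1,0.9,0],
    [1,-1,0.1,0,0],
    [1,-1,0.1,0,0],
    [1,-1,0,0,0]
  ]
}}

```text
clock: 6.58
eef_pos: [0.4712, -0.2134, 0.2411]
eef_rot: [[-0.992, 0.124, 0.0], [0.124, 0.992, 0.0], [-0.0, 0.0, -1.0]]
ft_force: [-0.5, 0.1, 0.0]
gripper_width: -0.002
gripper_force: 0.0
```

Request:
{"method": "step_arm", "body": {
  "deltas": [
    [1,-0.2,1,0,0],
    [1,0,1,0,0],
    [1,0,1,0,0],
    [1,0,1,0,0],
    [1,0,1,0,0]
  ]
}}

```text
clock: 7.2
eef_pos: [0.4644, -0.0122, 0.2411]
eef_rot: [[-0.992, 0.125, 0.0], [0.125, 0.992, 0.0], [-0.0, 0.0, -1.0]]
ft_force: [0.7, 0.7, -0.1]
gripper_width: -0.003
gripper_force: 0.0
```

```bash
python3 - <<'E'
from h import *
a=optics.capture("top");b=optics.capture("scene")
cv2.imwrite("pics/t2.png",a[:,:,::-1])
cv2.imwrite("pics/o2.png",cv2.resize(np.hstack([a[140:320,240:440],b[140:320,230:430]])[:,:,::-1],None,fx=2,fy=2,interpolation=cv2.INTER_CUBIC))
E
```

```text
(no output)
```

View pics/o2.png

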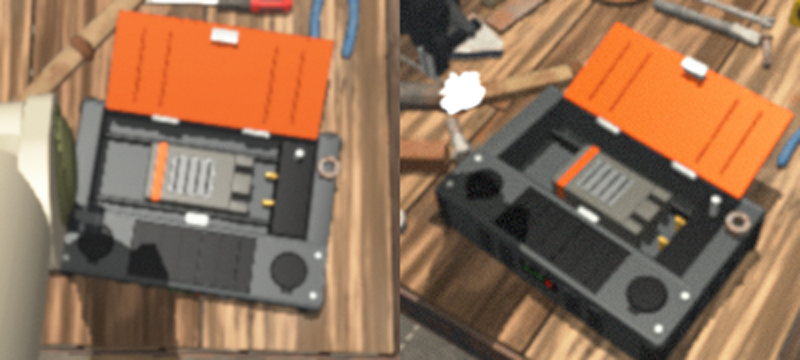

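The cover lies fully open. The pack is in the bay, with its left end (orange band) at crop x≈150 and its right end at ≈250, just short of the brass blades.

```bash
python3 - <<'E'
from h import *
p=np.load("p.npy");c,s=np.cos(p[2]),np.sin(p[2]);R=np.array([[c,s],[-s,c]])
for u in([153,142],[148,200],[254,155],[247,211]):
    print(u,R@(ray("top",np.array(u)/2+[240,140],.058)[:2]-p[:2]))
for y in(.098,.1,.05):print(y,W(p,[.03,y,0]))
E
```

```text
[153, 142] [0.06153004 0.06145884]
[148, 200] [-0.00618517  0.05718764]
[254, 155] [ 0.06351916 -0.05618229]
[247, 211] [-0.00202257 -0.05657483]
0.098 [[ 0.54718245 -0.07438886  0.        ]]
0.1 [[ 0.54743362 -0.07240469  0.        ]]
0.05 [[ 0.54115433 -0.12200883  0.        ]]
```

Request:
{"method": "step_arm", "body": {
  "deltas": [
    [1,0.7,-0.55,0,0],
    [1,0.7,-0.55,0,0],
    [1,0.65,-0.55,0,0],
    [1,0,0,-0.9,0],
    [1,0,0,-0.9,0]
  ]
}}

```text
clock: 7.92
eef_pos: [0.5467, -0.0808, 0.1682]
eef_rot: [[-0.992, 0.126, 0.001], [0.126, 0.992, -0.0], [-0.001, -0.0, -1.0]]
ft_force: [0.2, -0.6, -0.8]
gripper_width: 0.001
gripper_force: 0.0
```

Request:
{"method": "step_arm", "body": {
  "deltas": [
    [1,0,0,-0.7,0],
    [1,0,0,-0.6,0],
    [1,0,0,-0.6,0],
    [1,0,0,-0.5,0],
    [1,0,0,-0.4,0]
  ]
}}

```text
clock: 8.55
eef_pos: [0.5461, -0.0802, 0.0559]
eef_rot: [[-0.992, 0.125, -0.0], [0.125, 0.992, -0.0], [0.0, -0.0, -1.0]]
ft_force: [-0.0, 0.1, 0.5]
gripper_width: 0.004
gripper_force: 0.0
```

Request:
{"method": "step_arm", "body": {
  "deltas": [
    [1,-0.03,-0.25,0,0],
    [1,-0.03,-0.2,0,0],
    [1,-0.02,-0.15,0,0],
    [1,-0.02,-0.15,0,0],
    [1,-0.01,-0.1,0,0]
  ]
}}

```text
clock: 9.18
eef_pos: [0.5418, -0.1135, 0.0576]
eef_rot: [[-0.992, 0.125, 0.001], [0.125, 0.992, 0.0], [-0.001, 0.001, -1.0]]
ft_force: [0.6, 4.5, 4.3]
gripper_width: -0.002
gripper_force: 2.9
```

Request:
{"method": "step_arm", "body": {
  "deltas": [
    [1,-0.01,-0.08,0,0],
    [1,-0.01,-0.06,0,0],
    [1,0,-0.04,0,0]
  ]
}}

```text
clock: 9.55
eef_pos: [0.5411, -0.12, 0.0576]
eef_rot: [[-0.992, 0.124, 0.001], [0.124, 0.992, 0.001], [-0.001, 0.001, -1.0]]
ft_force: [0.7, 6.2, 5.8]
gripper_width: -0.004
gripper_force: 3.1
```

Request:
{"method": "step_arm", "body": {
  "deltas": [
    [1,0,-0.06,0,0],
    [1,0,-0.06,0,0],
    [1,0,0,0,0]
  ]
}}

```text
clock: 9.93
eef_pos: [0.5412, -0.1238, 0.0576]
eef_rot: [[-0.992, 0.123, 0.001], [0.123, 0.992, 0.002], [-0.001, 0.002, -1.0]]
ft_force: [-0.2, 9.5, 5.9]
gripper_width: 0.001
gripper_force: 4.5
```

Request:
{"method": "step_arm", "body": {
  "deltas": [
    [1,-0.01,-0.06,0,0],
    [1,0,-0.06,0,0],
    [1,0,0,0,0]
  ]
}}

```text
clock: 10.3
eef_pos: [0.5411, -0.1241, 0.0577]
eef_rot: [[-0.993, 0.118, 0.001], [0.118, 0.993, 0.006], [-0.0, 0.006, -1.0]]
ft_force: [0.6, 24.4, 8.8]
gripper_width: -0.002
gripper_force: 12.0
```

```bash
python3 - <<'E'
from h import *
a=optics.capture("top");b=optics.capture("scene")
cv2.imwrite("pics/o3.png",cv2.resize(np.hstack([a[180:280,270:410],b[180:280,280:420]])[:,:,::-1],(784,280),interpolation=cv2.INTER_CUBIC))
E
```

```text
(no output)
```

View pics/o3.png

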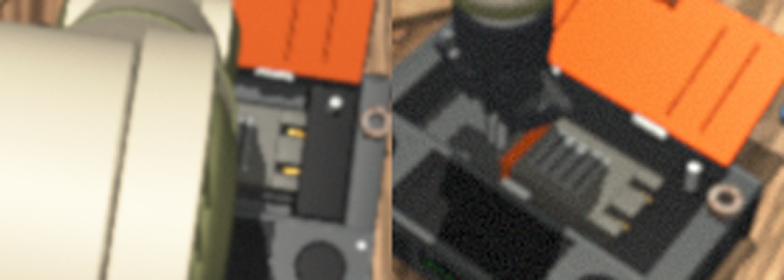

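It has hit a hard stop: the force rose to 24 N with only 0.3 mm of travel. The blades sit in the pack's slots and its end meets the black block. I'll back off, lift and check.

Request:
{"method": "step_arm", "body": {
  "deltas": [
    [1,0.02,0.2,0,0],
    [1,0.03,0.3,0,0],
    [1,0,0,0.8,0],
    [1,0,0,0.9,0],
    [1,0,0,0.9,0]
  ]
}}

```text
clock: 11.02
eef_pos: [0.5419, -0.1106, 0.162]
eef_rot: [[-0.992, 0.126, -0.001], [0.126, 0.992, -0.001], [0.0, -0.001, -1.0]]
ft_force: [0.2, 0.6, -0.1]
gripper_width: -0.0
gripper_force: 0.0
```

Request:
{"method": "step_arm", "body": {
  "deltas": [
    [1,0,0,0.9,0],
    [1,0,0,0.9,0],
    [1,-1,0.5,0,0],
    [1,-1,1,0,0],
    [1,0,1,0,0]
  ]
}}

```text
clock: 11.65
eef_pos: [0.459, -0.0105, 0.2333]
eef_rot: [[-0.992, 0.127, -0.002], [0.127, 0.992, -0.001], [0.002, -0.001, -1.0]]
ft_force: [1.6, 0.1, -0.0]
gripper_width: -0.004
gripper_force: 0.0
```

Request:
{"method": "step_arm", "body": {
  "deltas": [
    [1,0,1,0,0],
    [1,0,1,0,0],
    [1,0,0,0,0]
  ]
}}

```text
clock: 12.02
eef_pos: [0.4622, 0.0723, 0.2331]
eef_rot: [[-0.993, 0.121, 0.0], [0.121, 0.993, 0.001], [-0.0, 0.001, -1.0]]
ft_force: [0.7, -0.8, -0.2]
gripper_width: 0.004
gripper_force: 0.0
```

```bash
python3 - <<'E'
from h import *
a=optics.capture("top");b=optics.capture("scene")
cv2.imwrite("pics/o4.png",cv2.resize(np.hstack([a[140:300,250:430],b[140:300,240:420]])[:,:,::-1],(792,352),interpolation=cv2.INTER_CUBIC))
E
```

```text
(no output)
```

View pics/o4.png

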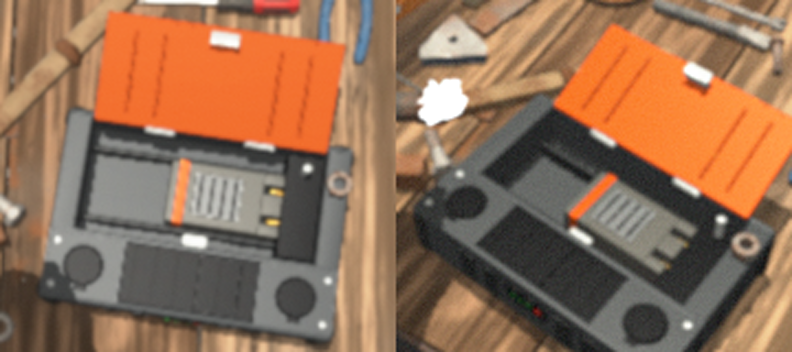

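The pack's right end now meets the block with the blades in its slots, about 27 mm further along than before. The cover lies open and the nut hasn't moved. Handing in.

```bash
python3 -c "
from workcell import arm
print(arm.close_job())"
```

```text
the job is handed in; nothing more can be done
None
```

The job is handed in at about 12 s on the clock: I pressed the catch, pushed the cover back until it lay open, and pushed the pack against its stop on the contacts; the hand-in returned no verdict.

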